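# Run the lens tester: rocker, latch key, hold-to-test button

## Robot

A 6-joint arm with a two-finger parallel gripper is mounted at the origin on a cart in front of the work surface, level with it; the furniture and walls round the work are solid. World frame = base frame: x ahead of the robot, y to its left, z up, the work surface at z = 0. Lengths are in m, angles in rad, forces in N, time in s.
With the tool pointing down it reaches from about 0.35 to 1 m from the base axis. Payload 7.1 kg.
Tool frame: the origin (TCP) lies between the finger pads; the fingertips stand 22 mm ahead of it and the grasp point (between the pads) lies 3 mm ahead of it; z points along the fingers, y is the line along which they close (so a half turn about z gives the same grasp; the last joint's range is limited). The gripper opens to 85 mm and grips with 20 to 120 N. Pads are 22 mm wide; open, the fingers measure 114 mm over their backs; the gripper's body (76 mm by 85 mm) begins 54 mm behind the grasp point. The pads swing forward as they close: fully open they stand 13 mm farther back than shut.
Start: joints at [-1.319, 0.423, 1.63, -0, 1.089, -0.019], TCP at [0.167, -0.602, 0.253] pointing down, gripper open.
Joint ranges: [-3, 3], [-0.9, 2.11], [0.09, 2.58], [-1.31, 4.45], [0.11, 2.69], [-2.54, 2.54]. Speed limits (rad/s): [2.39, 2.39, 3.01, 3.14, 3.14, 3.14].

## Interface

Orientations are given as a rotation vector (axis times angle).
In Python, from rig import manip gives the robot as it stands. The module is installed in compiled form; this text tells all that it offers. Calls block until the motion is done:
- manip.move_to(position, orientation): joint-space move of the TCP to a pose.
- manip.servo_line(position, orientation=None, rate=0.15): straight line of the TCP; orientation=None keeps the orientation; rate is the mean speed in m/s.
- manip.set_joints(angles): joint-space move.
- manip.command_gripper(opening, f_grip=None): finger opening in m; f_grip is the grip in N (None keeps the last); returns when the fingers have stopped.
- manip.hold(seconds).
- manip.solve_ik(position, orientation): joint angles nearest the present ones, or None.
- manip.camera(name): name is "scene" or "top" or "wrist"; returns a dict with "image" (480x640x3 uint8, red, green, blue), "fx", "fy", "cx", "cy" (pixels), "cam_to_world" (4x4, takes a point from camera to world coordinates); the wrist camera has in their place "mount" (4x4, takes a point from camera to tool coordinates, whose origin is the TCP and whose axes are the flange's). Camera axes: x right, y down, z forward; pixel columns grow to the right and rows downward; lengths in m; the calibration is good to about 2 mm. A picture is of the moment at which its call begins: read the wrist's pose just before it. There is no depth.
A pose or a line that the arm cannot do raises manip.IKError and nothing moves.
- manip.sign_off(): hands the job in; it is judged then, once.
Readings, each from a call of its own:
- manip.get_time(): time.
- manip.get_joint_positions(): joint angles.
- manip.get_joint_vel(): joint speeds.
- manip.get_tau(): joint torques, N m.
- manip.get_position(): TCP position.
- manip.get_ee_rot(): TCP orientation.
- manip.get_contact_force(): force on the tool from outside, world axes, zero at the start.
- manip.get_torque(): the same for the moment, N m.
- manip.get_width(): finger opening in m.
- manip.get_grip_force(): force on a finger pad.
Only numpy, scipy, OpenCV 4.12 (cv2) and the standard library are available. Lean on these libraries where they do the work, as an engineer would, in place of code of your own. Each camera call takes 0.05 s, during which the arm holds its last target. There are 200 camera calls.

## Task

Run a test on the lens already sitting in the bench tester: with the fingertips, first switch the tester on by pressing the raised near end of the rocker all the way down, then push the wide bar key all the way down, where it stays, and last press the round button fully down and keep holding it down; the program finishes while still holding the button. Press neither the bar key nor the button before its turn, and leave the lens in its nest and the loupe, swab jar and screwdriver where they are: nothing is to be picked up.

Things in the scene. Friction and masses are not known exactly. Their poses are not given: they have to be found in the camera images.
- tester: Aluminium base plate of the lens tester, 170 (x) x 250 (y) mm, top 12 mm above the bench, fixed to it; origin at the centre of its underside, x away from the operator, y left, z up. The three control units stand in a row along its near edge, their centres at x = -36 mm and y = +77, 0 and -77 mm; the lens nest (black ring, 10 mm high) is at x = 46, y = 55 mm, a low grey box with a dark screen (32 mm above the bench) at x = 52, y = -55 mm.
- rocker_unit: A low grey box, 82 x 66 mm and 22 mm high, fixed on the tester's base plate; origin at the centre of its underside (12 mm above the bench); x points away from the operator, y to the left, z up. The three units sit side by side, 77 mm apart, in any order. This one carries the rocker, whose pivot lies 30 mm above the unit's underside and runs along y.
- latch_unit: A low grey box, 82 x 66 mm and 22 mm high, fixed on the tester's base plate; origin at the centre of its underside (12 mm above the bench); x points away from the operator, y to the left, z up. The three units sit side by side, 77 mm apart, in any order. This one carries the wide bar key.
- button_unit: A low grey box, 82 x 66 mm and 22 mm high, fixed on the tester's base plate; origin at the centre of its underside (12 mm above the bench); x points away from the operator, y to the left, z up. The three units sit side by side, 77 mm apart, in any order. This one carries the round button, in a steel collar 50 mm across whose top is 25 mm above the unit's underside.
- rocker (a joint): Tilt of the black rocker paddle (70 mm along x, 36 mm along y) in rad: 0 = off, near end raised; 0.32 = on, near end down. It has no spring: a stiff pivot keeps it wherever it is left; about 2 N at its near end moves it.
- rocker_near (a point): Point on the upper face of the rocker, near end, 26 mm from the pivot: the place to press. About 53 mm above the bench when off, 45 mm when on; it moves with the rocker.
- latch_key (a joint): Travel of the bar key in m: 0 = up, 0.008 = fully down. It has no return spring: about 3 N moves it and it stays as deep as it is pushed, so push it to its stop.
- latch_key_top (a point): Centre of the top of the black bar key (28 mm along x, 46 mm along y, standing 15 mm proud of its frame): 51 mm above the bench when up, 43 mm when down; moves with the key.
- test_button (a joint): Travel of the round button in m: 0 = up, 0.008 = fully down against its stop. Sprung: 1.6 N starts it, 4.8 N holds it fully down, and it comes back up when let go.
- test_button_top (a point): Centre of the flat top of the round black button (36 mm across, standing 14 mm proud of its collar): 51 mm above the bench when up, 43 mm when fully down; moves with the button.
- test_lens: Black lens barrel, 53 mm across and 34 mm high, loose in the tester's nest (57 mm bore); origin at the centre of its underside, z up. It must stay there.
- loupe: Small black loupe, 36 mm across and 36 mm high, loose on the bench to the right of the tester; origin at the centre of its underside.
- swab_jar: Clear jar with swabs, 58 mm across and 84 mm high, loose on the bench to the left of the tester; origin at the centre of its underside.
- screwdriver: Screwdriver with a yellow handle, 150 mm long and 16 mm thick, loose on the bench in front of the tester; origin at the centre of its underside.

How it is judged:
On the way, in this order (a step that is already met when the one before it is completed fails the run):
1. the fingers switch the rocker on (at least 0.26 rad) (value of joint rocker above 0.26 rad and contact force between the fingers and rocker_unit above 0.5 N), for 0.05 s.
2. the fingers push the bar key down (at least 6 mm) (value of joint latch_key above 0.006 m and contact force between the fingers and latch_unit above 0.5 N), for 0.05 s.
3. the fingers hold the round button down (at least 6 mm) (value of joint test_button above 0.006 m and contact force between the fingers and button_unit above 1 N), for 0.3 s.
At the end, for the whole second after the job is handed in: The rocker is on (over 0.26 of 0.32 rad), the bar key latched down (over 6 of 8 mm), the fingers still hold the round button over 6 of 8 mm down with more than 1 N; the lens is within 10 mm and the loupe, jar and screwdriver within 20 mm of where they began (all of step 3 and value of joint rocker above 0.26 rad and value of joint latch_key above 0.006 m and not (distance of test_lens from where it was at the start of the episode above 0.01 m) and not (distance of loupe from where it was at the start of the episode above 0.02 m) and not (distance of swab_jar from where it was at the start of the episode above 0.02 m) and not (distance of screwdriver from where it was at the start of the episode above 0.02 m)); the arm keeps its last pose, push and grip.
It fails at once if the bar key was pressed (over 4 mm) before the rocker was on (value of joint latch_key above 0.004 m and value of joint rocker below 0.16 rad).
It fails at once if the round button was pressed (over 4 mm) before the rocker was on and the bar key latched (value of joint test_button above 0.004 m and (value of joint rocker below 0.16 rad or value of joint latch_key below 0.004 m)).
It fails at once if the lens was lifted or pushed out of its nest (moved over 10 mm) (distance of test_lens from where it was at the start of the episode above 0.01 m).
It fails at once if the loupe, swab jar or screwdriver was moved or lifted (over 20 mm) (distance of any of loupe, swab_jar, screwdriver from where it was at the start of the episode above 0.02 m).
It also fails if it takes over 38 s, if anything falls off the work surface, if the arm or the gripper's body presses on something with over 40 N, if the wrist force passes 120 N, or if a joint passes its speed limit or range.

## Working session

There is one attempt and no reset: what is moved stays moved. The work goes in short steps, each a Python script; the robot and the scene stay as the last script left them, time stands still between calls to the robot, and variables do not carry over. Pictures are saved under pics/ and viewed, at most 10 in all, crops included, and the job is handed in when it is done.

```bash
mkdir -p pics
python3 - <<'E'
from rig import manip
import cv2,numpy as np
for n in("top","scene"):
    c=manip.camera(n); cv2.imwrite(f"pics/{n}.png",c["image"][:,:,::-1]); print(n,c["fx"],c["fy"],c["cx"],c["cy"],np.round(c["cam_to_world"],4).tolist())
print(manip.get_time(),manip.get_ee_rot(),manip.get_width())
E
```

```text
top 526.1823276958391 526.1823276958391 315.86860499803674 244.19279730681754 [[-0.0185, -0.9842, 0.1758, 0.3796], [-0.9996, 0.0142, -0.0256, 0.1171], [0.0227, -0.1762, -0.9841, 0.924], [0.0, 0.0, 0.0, 1.0]]
scene 590.9548355230777 590.9548355230777 324.9233783157022 249.4997254618135 [[-0.8561, -0.2337, 0.461, 0.1198], [-0.5164, 0.35, -0.7815, 0.8487], [0.0213, -0.9071, -0.4203, 0.4945], [0.0, 0.0, 0.0, 1.0]]
0.1 [-3.11147983e+00 -4.23903200e-01  2.85788637e-04] 0.08497037793747408
```

View pics/top.png

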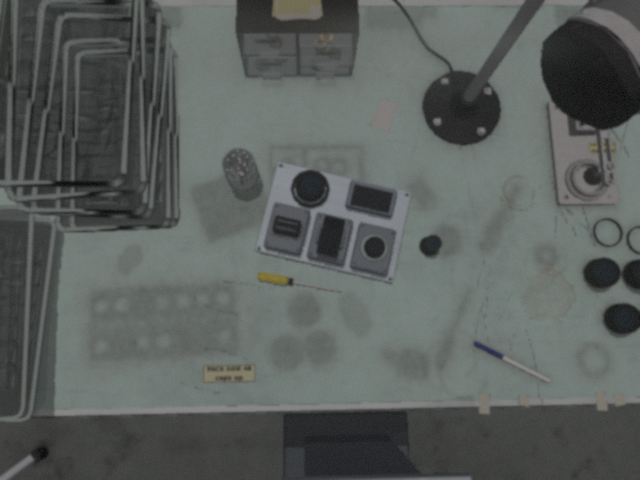

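View pics/scene.png

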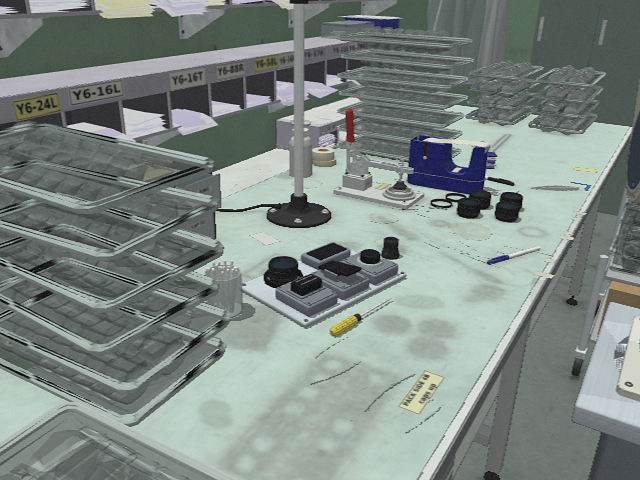

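The left unit carries the bar key (about 289,226 in the top view), the middle one the rocker (331,236) and the right one the round button (376,247). The plate corners are near (279,164), (410,192), (392,283) and (257,252). Next I'll measure these more precisely.

```bash
cat > h.py <<'E'
import cv2,numpy as np
def ray(c,uv,z):
    T=c["cam_to_world"]; d=T[:3,:3]@[(uv[0]-c["cx"])/c["fx"],(uv[1]-c["cy"])/c["fy"],1]
    return T[:3,3]+d*(z-T[2,3])/d[2]
def proj(c,p):
    T=c["cam_to_world"]; q=T[:3,:3].T@(np.array(p)-T[:3,3]); return np.array([c["fx"]*q[0]/q[2]+c["cx"],c["fy"]*q[1]/q[2]+c["cy"]])
E
python3 - <<'E'
from rig import manip
from h import *
c=manip.camera("top"); im=c["image"]
hsv=cv2.cvtColor(im,cv2.COLOR_RGB2HSV)
x0,y0=240,150; s=hsv[y0:300,x0:430]
for p in [(270,250),(345,180),(330,205),(430,215),(250,270)]: print(p,hsv[p[1],p[0]])
m=((s[...,1]<22)&(s[...,2]>110)).astype(np.uint8)
n,l,st,_=cv2.connectedComponentsWithStats(m); k=1+st[1:,4].argmax(); print(st[k])
pts=np.argwhere(l==k)[:,::-1].astype(np.float32)+[x0,y0]
W=np.array([ray(c,p,.012)[:2] for p in pts],np.float32)
r=cv2.minAreaRect(W); print(r)
ctr=np.array(r[0]); box=cv2.boxPoints(r)
e=[box[(i+1)%4]-box[i] for i in range(2)]; L=max(e,key=np.linalg.norm); L=L*np.sign(L[1]); th=np.arctan2(-L[0],L[1])
print("center",ctr,"yaw",th)
R=np.array([[np.cos(th),-np.sin(th)],[np.sin(th),np.cos(th)]])
big=cv2.resize(im[y0:300,x0:430],None,fx=4,fy=4,interpolation=cv2.INTER_CUBIC)[:,:,::-1].copy()
def dr(p,col):
    u=(proj(c,p)-[x0,y0]+.5)*4; cv2.circle(big,tuple(int(v) for v in u),3,col,-1)
for b in box: dr([*b,.012],(0,0,255))
for nm,o,z in [("key",(-.036,.077),.051),("rock",(-.036-.025,0),.053),("btn",(-.036,-.077),.051),("lens",(.046,.055),.05)]:
    w=ctr+R@o; print(nm,w); dr([*w,z],(0,255,0))
cv2.imwrite("pics/a.png",big)
E
```

```text
(270, 250) [105  16  96]
(345, 180) [109  14 141]
(330, 205) [110  16 142]
(430, 215) [ 75  21 124]
(250, 270) [ 75  20 125]
[    0     0   190   150 13864]
((0.5815430283546448, 0.05594061315059662), (0.34099069237709045, 0.27177920937538147), 89.0378189086914)
center [0.58154303 0.05594061] yaw -0.016793152
key [0.54684112 0.13353428]
rock [0.52055163 0.05696495]
btn [ 0.54425509 -0.020444  ]
lens [0.62846012 0.11016041]
```

View pics/a.png

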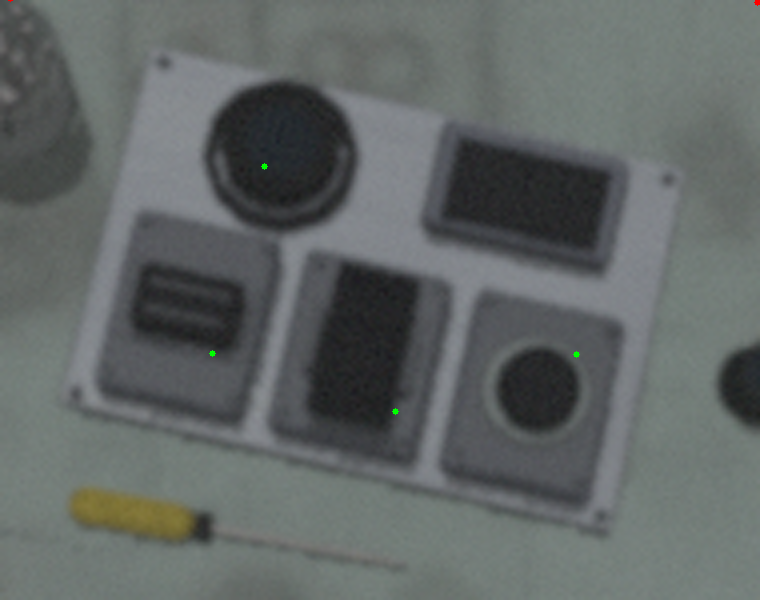

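Run:
```python
from rig import manip
from h import *
import json
c=manip.camera("top"); im=cv2.GaussianBlur(c["image"],(3,3),0)
hsv=cv2.cvtColor(im,cv2.COLOR_RGB2HSV)
x0,y0=240,150; s=hsv[y0:300,x0:430]
m=((s[...,0]>95)&(s[...,0]<135)&(s[...,2]>75)).astype(np.uint8)
m=cv2.morphologyEx(m,cv2.MORPH_OPEN,np.ones((3,3)))
n,l,st,_=cv2.connectedComponentsWithStats(m); k=1+st[1:,4].argmax(); print(st[k])
pts=np.argwhere(l==k)[:,::-1]+[x0,y0]
r=cv2.minAreaRect(np.array([ray(c,p,.012)[:2] for p in pts],np.float32)); print(r)
ctr=np.array(r[0]); box=cv2.boxPoints(r)
L=max([box[1]-box[0],box[2]-box[1]],key=np.linalg.norm); L=L*np.sign(L[1]); th=float(np.arctan2(-L[0],L[1]))
# button: dark blob at z=.051
g=im.max(2); d=((g<62)).astype(np.uint8)[y0:300,x0:430]
n,l,st,ce=cv2.connectedComponentsWithStats(d)
R=np.array([[np.cos(th),-np.sin(th)],[np.sin(th),np.cos(th)]])
for i in range(1,n):
    if st[i,4]>60: w=ray(c,ce[i]+[x0,y0],.051)[:2]; print("blob",st[i],w,"tester frame",R.T@(w-ctr))
print("center",ctr,"yaw",th)
big=cv2.resize(c["image"][y0:300,x0:430],None,fx=4,fy=4,interpolation=cv2.INTER_CUBIC)[:,:,::-1].copy()
def dr(p,col):
    u=(proj(c,p)-[x0,y0]+.5)*4; cv2.circle(big,tuple(int(v) for v in u),3,col,-1)
for b in box: dr([*b,.012],(0,0,255))
out={"yaw":th}
for nm,o,z in [("key",(-.036,.077),.051),("rock",(-.036-.025,0),.053),("btn",(-.036,-.077),.051),("lens",(.046,.055),.05)]:
    w=ctr+R@o; print(nm,w); dr([*w,z],(0,255,0)); out[nm]=w.tolist()
json.dump(out,open("pose.json","w"))
cv2.imwrite("pics/b.png",big)
```

```text
[  17   13  154  119 8326]
((0.5845791101455688, 0.06125130504369736), (0.24857571721076965, 0.17007453739643097), 75.54769897460938)
blob [ 53  21  35  36 946] [0.6332659 0.1024937] tester frame [0.03685311 0.05208827]
blob [111  35  41  27 767] [ 0.61410449 -0.00189642] tester frame [ 0.04435109 -0.0537807 ]
blob [ 33  66  28  23 470] [0.56608161 0.143169  ] tester frame [-0.03835668  0.07470898]
blob [ 77  66  28  43 864] [0.54727663 0.06980173] tester frame [-0.03825604 -0.00102987]
blob [125  87  19  21 311] [ 0.52930626 -0.00395351] tester frame [-0.03725037 -0.07693612]
blob [180  87  10  19 141] [ 0.52990684 -0.09114259] tester frame [-0.01490867 -0.16121628]
center [0.58457911 0.06125131] yaw -0.2522401809692383
key [0.56893549 0.14479936]
rock [0.52550941 0.07647531]
btn [ 0.53050111 -0.00432743]
lens [0.64285004 0.10303047]
```

View pics/b.png

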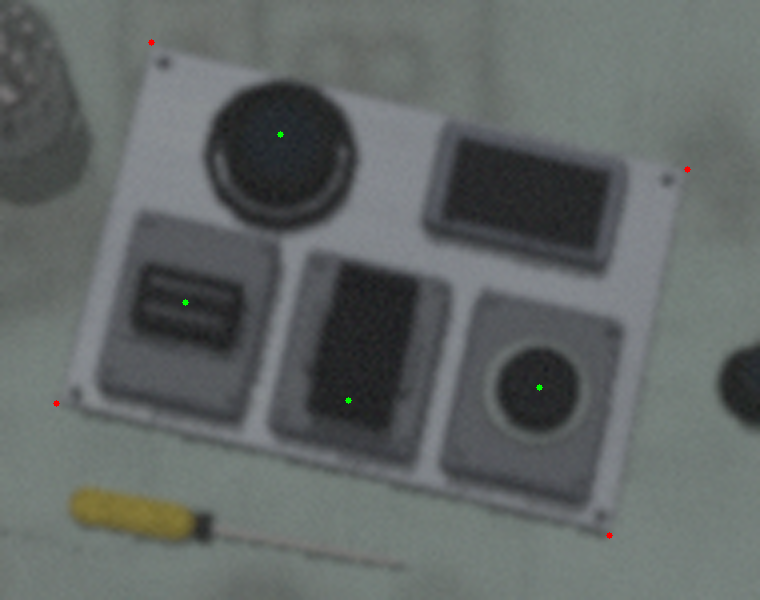

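The green dots fall on the key, the near end of the rocker and the button, to within about 2 mm. I'll retract first to keep clear of the lamp head, then swing over to the rocker and press it.

```bash
cat >> h.py <<'E'
import json
from rig import manip
P=json.load(open("pose.json"))
def rv(a): return np.pi*np.array([np.cos(a/2),np.sin(a/2),0])
def press(zstart,zmin,fmax):
    """descend 1 mm at a time (TCP z = tip+22 mm) until fmax or zmin (tip heights)"""
    p=manip.get_position(); manip.servo_line([p[0],p[1],zstart+.022],rate=.1); manip.hold(.1)
    f0=manip.get_contact_force()[2]; z=zstart; log=[]
    while z>zmin:
        z-=.001; manip.servo_line([p[0],p[1],z+.022],rate=.02)
        f=manip.get_contact_force()[2]-f0; log.append((round(z*1e3),round(float(manip.get_position()[2]-.022)*1e3,1),round(float(f),1)))
        if f>fmax: break
    print(log,"t",manip.get_time())
E
python3 - <<'E'
from h import *
manip.command_gripper(0.0,30)
print("width",manip.get_width())
p=manip.get_position(); r=manip.get_ee_rot()
manip.servo_line([p[0]*.66,p[1]*.66,.25],rate=.25)
best=None
a=P["yaw"]
for k in (a,a+np.pi,a-np.pi):
    q=manip.solve_ik([*P["rock"],.13],rv(k)); print(k,None if q is None else np.round(q,2))
    if q is not None and (best is None or abs(q[5])<abs(best[0][5])): best=(q,k)
P["a"]=best[1]; json.dump(P,open("pose.json","w"))
b=np.arctan2(P["rock"][1],P["rock"][0])
manip.move_to([.4*np.cos(b),.4*np.sin(b),.25],rv(P["a"]))
manip.move_to([*P["rock"],.13],rv(P["a"]))
print(manip.get_time(),manip.get_position(),manip.get_contact_force())
E
```

```text
width 0.0003002744152730126
-0.2522401809692383 [0.12 0.47 1.92 0.   0.76 1.95]
2.889352472620555 [ 0.12  0.47  1.92  0.    0.76 -1.2 ]
-3.3938328345590314 [ 0.12  0.47  1.92 -0.    0.76 -1.2 ]
4.65 [0.52479102 0.07589732 0.13005598] [-0.37368781  0.10542093 -0.13311416]
```

Run:
```python
from h import *
press(.058,.043,14)
c=manip.camera("scene"); cv2.imwrite("pics/c.png",cv2.resize(c["image"][200:350,220:420],None,fx=4,fy=4)[:,:,::-1])
```

```text
[(57, 57.3, 0.6), (56, 55.9, 0.8), (55, 54.9, -1.0), (54, 54.0, 0.3), (53, 52.9, 1.2), (52, 51.9, 0.4), (51, 50.9, 0.0), (50, 49.9, 0.4), (49, 49.0, 0.1), (48, 47.9, 1.1), (47, 46.9, 1.8), (46, 45.9, 3.2), (45, 45.5, 10.0), (44, 45.2, 19.2)] t 8.9
```

View pics/c.png

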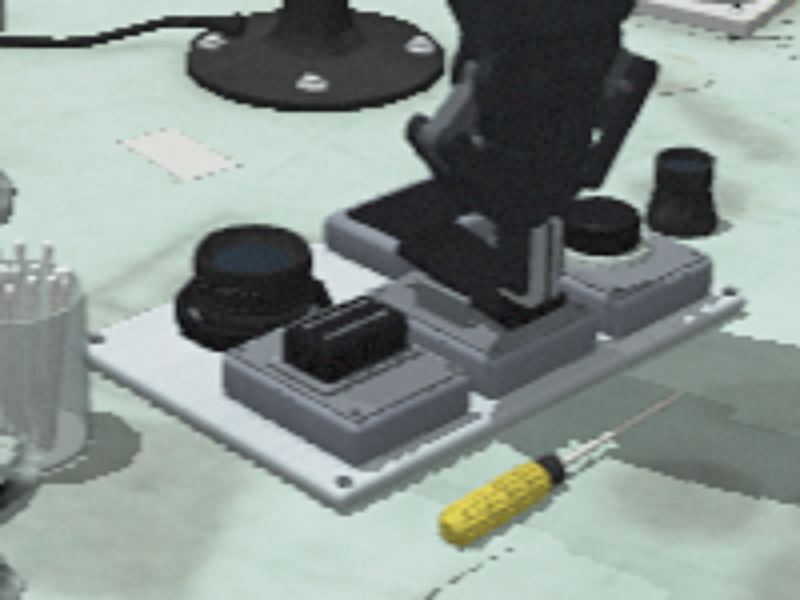

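The fingertip rests on the near end of the rocker (crop about 530,310). That end is down and the far end raised, and the force rises steeply, so the rocker is against its stop. Next is the bar key.

Run:
```python
from h import *
manip.hold(.1)
p=manip.get_position(); manip.servo_line([p[0],p[1],.12],rate=.15)
manip.move_to([*P["key"],.12],rv(P["a"]))
press(.055,.040,16)
manip.hold(.1)
p=manip.get_position(); manip.servo_line([p[0],p[1],.12],rate=.15)
b=P["btn"]; manip.move_to([*b,.12],rv(P["a"]))
print(manip.get_time())
c=manip.camera("scene"); cv2.imwrite("pics/d.png",cv2.resize(c["image"][200:350,220:420],None,fx=4,fy=4)[:,:,::-1])
```

```text
[(54, 54.4, 0.2), (53, 53.0, 0.6), (52, 51.9, -0.5), (51, 50.9, 0.5), (50, 50.0, 0.8), (49, 48.9, 1.8), (48, 47.9, 1.1), (47, 46.9, 0.6), (46, 45.9, 0.2), (45, 44.9, 0.3), (44, 43.9, 0.5), (43, 43.1, 3.2), (42, 43.0, 12.5), (41, 42.9, 21.3)] t 14.1667
15.4667
```

View pics/d.png

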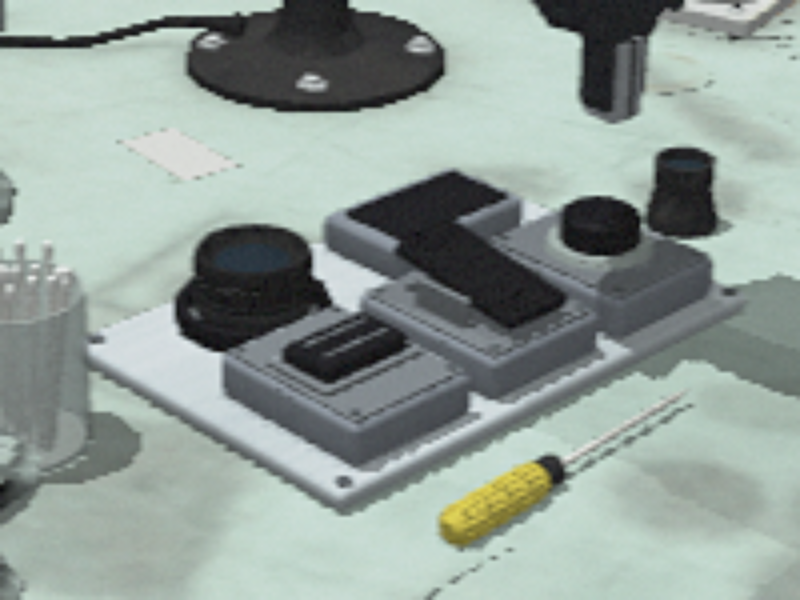

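The rocker is on with its near end down (crop about 520,300), and the bar key is down (345,347). Everything else is where it was. The fingers are above the button (600,225).

Run:
```python
from h import *
press(.055,.038,16)
manip.hold(.6); print(manip.get_contact_force(),manip.get_position(),manip.get_time())
c=manip.camera("scene"); cv2.imwrite("pics/e.png",cv2.resize(c["image"][200:350,220:420],None,fx=4,fy=4)[:,:,::-1])
```

```text
[(54, 54.4, -0.9), (53, 53.0, -1.1), (52, 51.9, -1.8), (51, 51.0, 0.1), (50, 50.1, 0.6), (49, 49.0, 1.7), (48, 48.0, 1.4), (47, 47.0, 2.0), (46, 46.0, 3.0), (45, 45.0, 3.0), (44, 44.0, 2.7), (43, 43.1, 4.3), (42, 42.9, 14.9), (41, 42.7, 24.0)] t 19.7
[-4.65750954  0.02647891 25.40839244] [ 0.53080592 -0.00392298  0.06467347] 20.3
```

View pics/e.png

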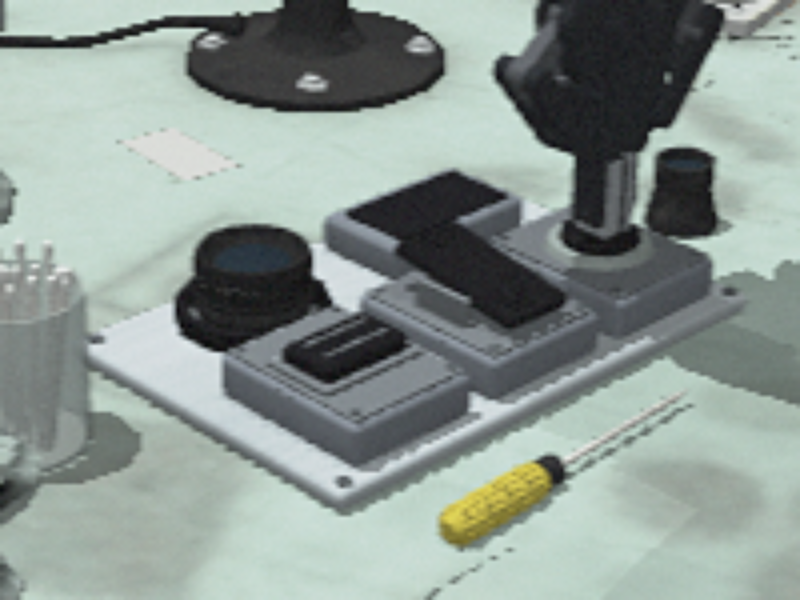

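The fingers hold the button fully down (crop about 600,240) with about 25 N. The rocker is still on, the key is still down and nothing else has moved.

```bash
python3 -c "
from rig import manip
print(manip.sign_off())"
```

```text
the job is handed in; nothing more can be done
None
```

I switched the rocker on, pushed the bar key down to its stop, and handed the job in at about 20 s of the 38 s limit with the fingers still holding the round button fully down; the sign-off returned no verdict.

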